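# Reset the tripped lathe under its push-latch flap

## Robot

A 7-joint arm with a two-finger parallel gripper is mounted at the origin on the work surface. World frame = base frame: x ahead of the robot, y to its left, z up, the work surface at z = 0. Lengths are in mm, angles in rad, forces in N, time in s.
With the tool pointing down it reaches from about 425 to 925 mm from the base axis. Payload 6.8 kg.
Tool frame: the origin (TCP) lies on the centre line of the jaws, within the pads' length; the fingertips stand r.tip_extent ahead of it and the grasp point (between the pads) lies 5 mm behind it (r.tip_extent is the distance from the TCP to the fingertips, in mm); z points along the fingers, y is the line along which they close (so a half turn about z gives the same grasp; the last joint's range is limited). The gripper opens to 85 mm and grips with 20 to 120 N. Pads are 22 mm wide; open, the fingers measure 114 mm over their backs; the gripper's body (76 mm by 85 mm) begins 54 mm behind the grasp point. The pads swing forward as they close: fully open they stand 13 mm farther back than shut.
Start: joints at [-1.339, 0.477, 0.022, 1.555, -0.011, 1.109, -0.083], TCP at [224.973, 636.423, 214.208] pointing down, gripper open.
Joint ranges: [-2.96, 2.96], [-0.34, 2.1], [-1.41, 1.46], [0.24, 2.44], [-1.37, 4.51], [0.17, 1.92], [-2.96, 2.96]. Speed limits (rad/s): [2.39, 2.39, 3.14, 3.14, 3.14, 3.14, 3.14].

## Interface

Orientations are given as a unit quaternion [x, y, z, w].
In Python, from rig import sensors, viewer, sign_off, r gives the robot as it stands. The module is installed in compiled form; this text tells all that it offers.
- The arm moves only by the tool arm_command, never from a script. Its argument "increments" is a list of rows, each a list of 7 numbers: the shift along the world's x, y, z scaled (see below), then the turn, a rotation vector about the world's x, y, z scaled (see below), then the gripper command: -1 is fully open, 1 is shut, values between are in proportion. A call has 1 to 8 rows; each row shifts and turns the commanded pose from where the row before left it; what a row does not reach is not made up. The controller multiplies each number of a shift by 30 mm and each number of a turn by 8 degrees. A row lasts 1/10 s, in which the tool goes at most 50 mm and 8.59 degrees, less where a joint would pass 70% of its speed; a pose out of reach is approached as far as the arm can. A call with a number of a shift or a turn outside -1 to 1 is refused whole. A call with a gripper value outside its range is refused whole. The fingers move at their own pace and stop on an object; "squeeze" is the grip in N (left out, the last holds). Time passes only in rows, so rows that do not move let the fingers close. It gives the time, the measured TCP pose, the force, the opening and the grip force at its end, in the units of the state.
- sensors.get_state(): the state, without advancing time (a new reading comes with each control period).
- viewer.snapshot(name): name is "scene" or "top"; returns the picture (384x512x3 uint8, red, green, blue); there is no depth.
- viewer.camera_params(name): a dict with "fx", "fy", "cx", "cy" (pixels), "position" and "orientation" of the camera in the world. Camera axes: x right, y up, looking along -z (the intrinsics and any distortion apply to the point x, -y, -z); pixel columns grow to the right and rows downward; lengths in mm; the calibration is good to about 2 mm. A picture is of the moment at which its call begins. camera_params takes no time and is no camera call.
- sign_off(): hands the job in; it is judged then, once.
Trained networks look in the newest picture that a camera, given by its name, has taken for a name from the list of things; names that differ only in an ending like _2 or _b are one class to them, and where a whole thing is asked for, a point or a joint stands for the part that bears it (a point fixed in the world has none). Each returns a list of dicts, best first, with "p" (0 to 1); they miss things now and then, are a little off and sometimes report something else, mostly with a low value. They report only what shows in the picture. A call takes as long as a camera call.
- viewer.look_for(camera, name): "uv" ([column, row] in pixels, amid what is visible of it).
- viewer.masks_of(camera, name): "region" (384x512 bool, what is visible of it) and "uv" ([column, row] in pixels, amid what is visible of it).
- viewer.mark_of(camera, name): "uv" ([column, row] in pixels: a listed point, or the origin of a listed thing).
The state is a dict: "clock": time; "q": joint angles; "dq": joint speeds; "tau": joint torques, N m; "tcp_pos": TCP position; "tcp_rot": TCP orientation; "wrist_force": force on the tool from outside, world axes, zero at the start; "torque": the same for the moment, N m; "grip_width": opening from 0.0 (shut) to 1.0 (fully open); "grasp_force": force on a finger pad.
Only numpy, scipy, OpenCV 4.12 (cv2) and the standard library are available. Lean on these libraries where they do the work, as an engineer would, in place of code of your own. Each camera call takes 0.05 s, during which the arm holds its last target. There are 200 camera calls.

## Task

The lathe has tripped: press the flap on top of its grey control box so that it pops open, then press the round button inside all the way in for a moment, leaving the square one alone. Then push the flap down and press it home so that it latches shut again. It is all pressing with the fingertips: pick nothing up, and leave the other things on the bench where they are.

Things in the scene. Friction and masses are not known exactly. Their poses are not given: they have to be found in the camera images.
- control_box: the lathe's grey-painted control box, fixed to the bench: 150 mm deep (its x), 210 mm wide (its y), 80 mm high to its rim. Origin at the centre of its underside; its z is up, its -x side (front) faces the robot, turned at most 0.3 rad. Its top is an open recess, 113 x 182 mm and 50 mm deep, covered by the flap
- flap (a joint): angle in rad of the box's push-latch flap: 0 = shut and latched, 1.35 = sprung open against its stop (almost upright), -0.068 = pressed in against its stop. From 0, pressing it below about -0.05 and letting go makes it spring up to 1.35 within a second. From open, pushing it down past 0 to below about -0.05 and letting go latches it at 0; less deep, it springs open again
- flap_face (a point): on the flap's outer face, mid-width, 85 mm from the hinge line: a good place to press; it moves with the flap. Pressing here takes 2 to 4 N; 8 N or more reaches the inner stop, 4 to 6 mm below shut. The flap rises against whatever is above it, so withdraw upwards or forwards; its edge sweeps 110 mm high
- flap_edge (a point): middle of the flap's free edge (on the robot's side when shut), on the outer face, 110 mm from the hinge line; it moves with the flap. The flap is plain aluminium, 176 mm wide, 7 mm thick, and stands 7 mm proud of the rim when shut
- flap_hinge (a point): on the hinge line, mid-width, 83 mm above the bench at the box's far (+x) side; the line runs along the box's y. Fixed in the box, with the box's axes. The flap's outer face lies 4 mm off this line (above it when shut)
- round_button (a joint): travel in m of the round button under the flap: 0 = out, 0.006 = fully in. It springs back when let go and takes 5 N to be fully in, then stops dead
- round_button_top (a point): centre of the top of the round button: white plastic, 30 mm in diameter, on a grey 44 mm square block in the recess, 45 mm to the left or to the right of the box's middle and 33 mm in front of it. Its top is 62 mm above the bench, 18 mm below the rim; the nearest wall of the recess is 27 mm from its centre (the front one)
- square_button (a joint): travel in m of the square button: 0 = out, 0.006 = fully in
- square_button_top (a point): centre of the top of the square button: white plastic, 26 mm square, on an equal block at the same height on the other side of the box's middle, 90 mm from the round one
- glue_mid (a point): a white glue bottle with a black cap, 42 mm in diameter, 115 mm tall, standing left of the control box; this point is at its centre
- wax_mid (a point): an amber wax jar with a steel lid, 60 mm in diameter, 50 mm tall, standing right of the box; this point is at its centre
- key_mid (a point): a steel T-handled chuck key lying flat, about 105 mm long and 70 mm over the T, 18 mm high, right of the box; this point is at its middle
- blank_mid (a point): a dark square wooden turning blank, 150 x 32 x 32 mm, lying in front of the box (towards the robot); this point is at its centre
- collar_mid (a point): a steel collar (short ring), 48 mm outside, 31 mm inside, 20 mm high, lying flat in front of the box; this point is at its centre
- brush_mid (a point): a bench brush lying left of and behind the box, about 180 mm long; this point is on its handle
- sleeve_mid (a point): a turned wooden sleeve, 32 mm in diameter, 100 mm tall, standing left of the box; this point is at its centre

How it is judged (in metres and radians):
On the way, in this order (a step that is already met when the one before it is completed fails the run):
1. the flap has popped open (value of joint flap above 1 rad), for 0.1 s.
2. the round button is pressed all the way in with the flap open (value of joint round_button above 0.0048 m and value of joint flap above 0.5 rad), for 0.1 s.
3. the flap is pushed down and pressed home (value of joint flap below 0.02 rad).
At the end, for the whole second after the job is handed in: the flap is latched shut by itself, within 0.03 rad of its shut position, and both buttons are out again (value of joint flap between -0.03 and 0.03 rad and value of joint each of round_button, square_button below 0.002 m); the robot touches nothing.
It fails at once if the square button is pressed (more than half its travel) (value of joint square_button above 0.003 m).
It fails at once if one of the other things on the bench is lifted or moved by more than 25 mm (distance of any of glue_mid, wax_mid, key_mid, blank_mid, collar_mid, brush_mid, sleeve_mid from where it was at the start of the episode above 0.025 m).
It also fails if it takes over 51 s, if anything falls off the work surface, if the arm or the gripper's body presses on something with over 40 N, if the wrist force passes 120 N, or if a joint passes its speed limit or range.

## Working session

There is one attempt and no reset: what is moved stays moved. The work goes in short steps, Python scripts to look and compute and a tool call to move; the robot and the scene stay as the last step left them, time stands still between calls to the robot, and variables do not carry over. Pictures are saved under pics/ and viewed, at most 10 in all, crops included, and the job is handed in when it is done.

Besides the shell and the picture viewer there is one more tool, called after ">>>" as a command line: name --pt "numbers of a row" for each row, then --argument value for the rest. arm_command: Moves the arm, as the interface text tells. Its arguments: {"type":"object","properties":{"increments":{"type":"array","items":{"type":"array","items":{"type":"number","minimum":-1,"maximum":1}}},"squeeze":{"type":"number"}},"required":["increments"]}

```bash
mkdir -p pics; cat > h.py <<'E'
import numpy as np, cv2
from scipy.spatial.transform import Rotation as R
from rig import sensors, viewer, sign_off, r
def ray(cam,uv):
    c=viewer.camera_params(cam)
    d=np.array([(uv[0]-c['cx'])/c['fx'],-(uv[1]-c['cy'])/c['fy'],-1.])
    return np.array(c['position']),R.from_quat(c['orientation']).apply(d)
def at_z(cam,uv,z):
    p,d=ray(cam,uv); return p+d*(z-p[2])/d[2]
def proj(cam,P):
    c=viewer.camera_params(cam)
    q=R.from_quat(c['orientation']).inv().apply(np.array(P,float)-c['position'])
    return np.array([c['cx']-c['fx']*q[0]/q[2],c['cy']+c['fy']*q[1]/q[2]])
E
python3 - <<'E'
from h import *
np.set_printoptions(precision=1,suppress=True)
Z=dict(control_box=0,flap_face=87,flap_edge=87,flap_hinge=83,glue_mid=57,wax_mid=25,key_mid=9,blank_mid=16,collar_mid=10,brush_mid=15,sleeve_mid=50)
ims=[]
for c in('scene','top'):
    ims.append(viewer.snapshot(c)); print(c,viewer.camera_params(c))
    for n,z in Z.items():
        m=viewer.mark_of(c,n)
        for k in m[:1]: print(c,n,np.array(k['uv']),round(k['p'],2),at_z(c,k['uv'],z))
    cv2.imwrite(f'pics/{c}0.png',ims[-1][:,:,::-1])
print(r.tip_extent,sensors.get_state())
E
```

```text
scene {'fx': 441.2968283379533, 'fy': 441.2968283379533, 'cx': 255.9301779587562, 'cy': 189.9033442902972, 'position': array([1115.3, -660.5,  773.9]), 'orientation': array([0.4, 0.1, 0.3, 0.9])}
scene control_box [240.7 208.6] 0.82 [523.8  50.3   0. ]
scene flap_edge [219.2 178.6] 0.76 [467.8  34.4  87. ]
scene flap_hinge [255.4 195.9] 0.91 [586.7  34.9  83. ]
scene glue_mid [266.1 164.8] 0.85 [505.9 194.8  57. ]
scene wax_mid [209.4 249.8] 0.87 [ 576.3 -135.5   25. ]
scene key_mid [171.1 249.2] 0.58 [ 487.8 -177.3    9. ]
scene blank_mid [215.9 179.4] 0.81 [395.6  97.6  16. ]
scene collar_mid [183.9 208.9] 0.62 [407.5 -49.2  10. ]
scene brush_mid [294.7 173.1] 0.58 [564.5 258.5  15. ]
top {'fx': 347.67536587973933, 'fy': 347.67536587973933, 'cx': 255.95525210047143, 'cy': 191.89489358397358, 'position': array([475.6,  83.4, 824.6]), 'orientation': array([-0. ,  0. ,  0.7, -0.7])}
top control_box [265.3 198.9] 0.93 [537.5  39.6   0. ]
top flap_face [275.6 212.3] 0.59 [502.1  22.9  87. ]
top flap_edge [272.2 223.8] 0.71 [478.   30.7  87. ]
top flap_hinge [265.5 174.7] 0.56 [583.6  42.6  83. ]
top glue_mid [193.7 209.2] 0.69 [512.9 200.6  57. ]
top wax_mid [336.9 181.5] 0.79 [ 573.8 -126.9   25. ]
top key_mid [360.4 218.9] 0.63 [ 486.2 -183.4    9. ]
top blank_mid [240.8 262.1] 0.81 [392.1  99.4  16. ]
top collar_mid [306.3 253.9] 0.77 [407.3 -52.7  10. ]
top brush_mid [166.3 189.4] 0.82 [562.  270.5  15. ]
top sleeve_mid [203.7 184.4] 0.6 [568.3 179.5  50. ]
14.0 {'clock': 1.2, 'q': array([-1.3,  0.5,  0. ,  1.6, -0. ,  1.1, -0.1]), 'dq': array([-0.,  0., -0., -0.,  0.,  0.,  0.]), 'tau': array([  0. , -59.6,   1.6, -28.2,   0. ,   0. ,   0. ]), 'tcp_pos': array([224.9, 636.4, 214.2]), 'tcp_rot': array([ 0.2,  1. ,  0. , -0. ]), 'wrist_force': array([-0.3, -0.3,  0.1]), 'torque': array([ 0., -0., -0.]), 'grasp_force': 0.0, 'grip_width': 1.0000313121982887}
```

View pics/top0.png

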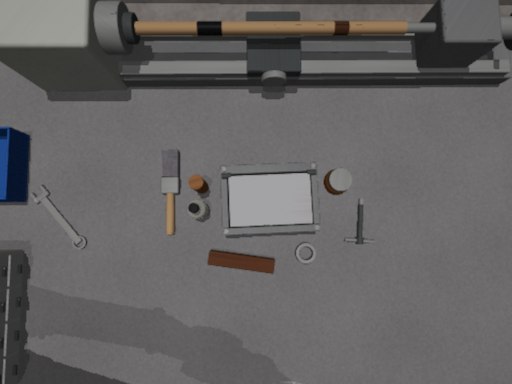

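View pics/scene0.png

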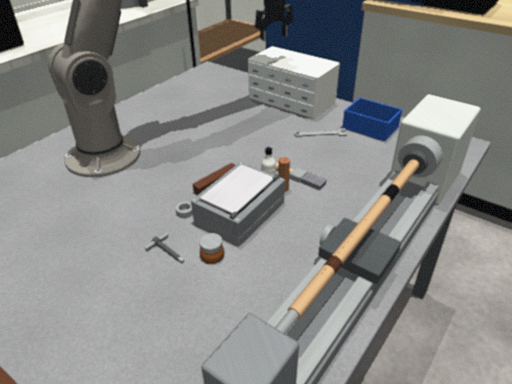

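The top view shows the box at about (270,199), with its white flap spanning columns 228-312 and rows 172-227. The glue (198,209) and sleeve (198,184) stand left of it, the wax jar (338,181) right, and the blank and collar in front. Next I'll fit the flap rectangle.

```bash
python3 - <<'E'
from h import *
np.set_printoptions(precision=2,suppress=True)
im=viewer.snapshot('top')
for n,z in(('flap',87),('control_box',80)):
  for m in viewer.masks_of('top',n)[:1]:
    reg=m['region'].astype(np.uint8); pts=cv2.findNonZero(reg)
    box=cv2.boxPoints(cv2.minAreaRect(pts)); print(n,m['p'],reg.sum())
    W=np.array([at_z('top',b,z) for b in box]); print(box,W,W.mean(0),sep='\n')
# brightness fit
g=im.min(2); lab=(g>np.percentile(g[185:215,240:300],50)-25).astype(np.uint8)
n,l,s,c=cv2.connectedComponentsWithStats(lab); k=l[200,270]; print(s[k])
rc=cv2.minAreaRect(cv2.findNonZero((l==k).astype(np.uint8))); box=cv2.boxPoints(rc)
W=np.array([at_z('top',b,87) for b in box]);print('bright',W,W.mean(0),[np.linalg.norm(W[i]-W[i-1]) for i in range(4)],[np.arctan2(*(W[i]-W[i-1])[[1,0]]) for i in range(4)])
print(R.from_quat(sensors.get_state()['tcp_rot']).as_matrix())
E
```

```text
flap 0.8 4178
[[226.74 175.36]
 [309.35 171.52]
 [311.72 222.48]
 [229.11 226.32]]
[[582.64 125.76  87.  ]
 [588.65 -51.78  87.  ]
 [479.35 -53.39  87.  ]
 [474.18 121.72  87.  ]]
[531.2   35.58  87.  ]
control_box 0.87 6703
[[218.38 165.19]
 [315.85 160.06]
 [319.52 229.81]
 [222.05 234.94]]
[[606.09 144.01  80.  ]
 [614.77 -68.08  80.  ]
 [463.48 -70.93  80.  ]
 [456.21 137.2   80.  ]]
[535.14  35.55  80.  ]
[ 229  173   83   53 4014]
bright [[580.86 122.69  87.  ]
 [586.21 -51.57  87.  ]
 [479.77 -52.82  87.  ]
 [475.21 119.12  87.  ]] [530.51  34.36  87.  ] [np.float64(105.71957688049892), np.float64(174.34624669760046), np.float64(106.45283667074006), np.float64(171.99421913434)] [np.float64(0.033850055672431864), np.float64(-1.5401162342156063), np.float64(-3.129874072264707), np.float64(1.597321299363966)]
[[-0.94  0.33 -0.  ]
 [ 0.33  0.94  0.  ]
 [ 0.    0.   -1.  ]]
```

>>> arm_command --pt "0.42 -0.91 0 0 0 0.12 1" --pt "0.42 -0.91 0 0 0 0.12 1" --pt "0.42 -0.91 0 0 0 0.12 1" --pt "0.42 -0.91 0 0 0 0.12 1" --pt "0.42 -0.91 0 0 0 0.12 1" --pt "0.42 -0.91 0 0 0 0.12 1" --pt "0.42 -0.91 0 0 0 0.12 1" --pt "0.42 -0.91 0 0 0 0.12 1"

```text
clock: 2.15
tcp_pos: [326.2, 416.9, 214.4]
tcp_rot: [0.102, 0.995, 0.0, 0.0]
wrist_force: [1.0, 0.6, -0.4]
grip_width: 0.002
grasp_force: 0.0
```

>>> arm_command --pt "0.42 -0.91 0 0 0 0.12 1" --pt "0.42 -0.91 0 0 0 0.12 1" --pt "0.42 -0.91 0 0 0 0.12 1" --pt "0.42 -0.91 0 0 0 0.12 1" --pt "0.42 -0.91 0 0 0 0.12 1" --pt "0.42 -0.91 0 0 0 0.12 1" --pt "0.42 -0.91 0 0 0 0.12 1" --pt "0.42 -0.91 0 0 0 0.12 1"

```text
clock: 2.95
tcp_pos: [427.1, 198.6, 214.5]
tcp_rot: [0.036, 0.999, 0.0, 0.0]
wrist_force: [0.3, -0.8, 0.5]
grip_width: 0.003
grasp_force: 0.0
```

>>> arm_command --pt "0.42 -0.91 0 0 0 0.12 1" --pt "0.42 -0.91 0 0 0 0.12 1" --pt "0.42 -0.91 0 0 0 0.12 1" --pt "0.42 -0.91 0 0 0 0.12 1" --pt "0.42 -0.91 0 0 0 0.12 1" --pt "0.4 -0.92 0 0 0 0.12 1" --pt "0 0 0 0 0 0 1"

```text
clock: 3.65
tcp_pos: [502.9, 31.1, 214.6]
tcp_rot: [-0.011, 1.0, -0.001, 0.001]
wrist_force: [-0.5, 0.3, 0.6]
grip_width: -0.003
grasp_force: 0.0
```

>>> arm_command --pt "0 0 -0.85 0 0 0 1" --pt "0 0 -0.85 0 0 0 1" --pt "0 0 -0.85 0 0 0 1" --pt "0 0 -0.85 0 0 0 1" --pt "0 0 -0.1 0 0 0 1" --pt "0 0 -0.1 0 0 0 1" --pt "0 0 -0.1 0 0 0 1"

```text
clock: 4.35
tcp_pos: [502.5, 35.9, 104.2]
tcp_rot: [-0.014, 1.0, 0.0, 0.001]
wrist_force: [0.1, -0.2, 0.1]
grip_width: -0.002
grasp_force: 0.0
```

>>> arm_command --pt "0 0 -0.1 0 0 0 1" --pt "0 0 -0.08 0 0 0 1" --pt "0 0 -0.06 0 0 0 1"

```text
clock: 4.65
tcp_pos: [501.8, 35.6, 96.3]
tcp_rot: [-0.014, 1.0, 0.0, 0.0]
wrist_force: [0.5, 0.0, -0.8]
grip_width: -0.0
grasp_force: 0.0
```

>>> arm_command --pt "0 0 -0.05 0 0 0 1" --pt "0 0 -0.05 0 0 0 1"

```text
clock: 4.85
tcp_pos: [501.7, 35.5, 93.0]
tcp_rot: [-0.014, 1.0, 0.0, 0.0]
wrist_force: [-0.8, 0.3, -1.2]
grip_width: 0.003
grasp_force: 0.0
```

```bash
python3 - <<'E'
from h import *
print(r.tip_extent, sensors.get_state()['wrist_force'],sensors.get_state()['tcp_pos'])
im=viewer.snapshot('scene')[110:270,150:330]
cv2.imwrite('pics/s1.png',cv2.resize(im,None,fx=4,fy=3.75,interpolation=cv2.INTER_CUBIC)[:,:,::-1])
E
```

```text
14.0 [-0.76486329  0.29214557 -1.23042222] [501.6802076   35.51885277  93.0202633 ]
```

View pics/s1.png

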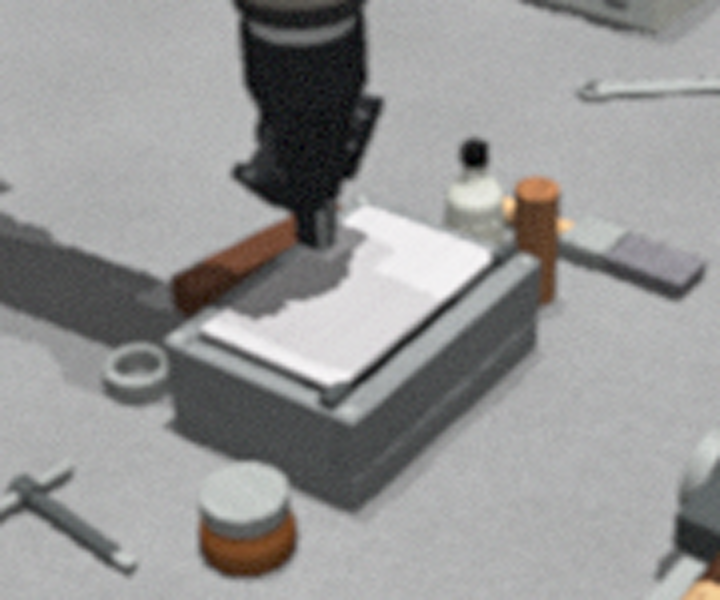

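The fingertip stands at about (320,243) in the crop, close to the flap, which still looks shut. I'll press a little further.

>>> arm_command --pt "0 0 -0.05 0 0 0 1" --pt "0 0 -0.05 0 0 0 1"

```text
clock: 5.1
tcp_pos: [501.6, 35.5, 89.9]
tcp_rot: [-0.014, 1.0, 0.0, 0.0]
wrist_force: [-1.1, -0.3, -0.4]
grip_width: 0.001
grasp_force: 0.0
```

>>> arm_command --pt "0 0 -0.05 0 0 0 1" --pt "0 0 -0.05 0 0 0 1"

```text
clock: 5.3
tcp_pos: [501.6, 35.5, 86.9]
tcp_rot: [-0.014, 1.0, 0.0, -0.0]
wrist_force: [0.2, -0.9, -1.1]
grip_width: 0.002
grasp_force: 0.0
```

```bash
python3 - <<'E'
from h import *
t=sensors.get_state()['tcp_pos']
for dz in(0,-14,-27): print(dz,proj('scene',t+[0,0,dz])-[150,110], (proj('scene',t+[0,0,dz])-[150,110])*[4,3.75])
print(proj('scene',[480,34,87]))
im=viewer.snapshot('scene')[110:270,150:330]
cv2.imwrite('pics/s2.png',cv2.resize(im,None,fx=4,fy=3.75,interpolation=cv2.INTER_CUBIC)[:,:,::-1])
for n in('flap','flap_edge','flap_face'): print(n,[(k['uv'],k['p']) for k in viewer.mark_of('scene',n)[:1]])
print(sensors.get_state()['wrist_force'],t)
E
```

```text
0 [79.34825877 72.86596286] [317.39303507 273.24736073]
-14 [79.61540093 77.13553984] [318.46160374 289.25827438]
-27 [79.85996837 81.04431804] [319.43987347 303.91619266]
[222.63963478 180.26382085]Traceback (most recent call last):
  File "<stdin>", line 7, in <module>
ValueError: it knows: blank_mid, brush_mid, collar_mid, control_box, flap_edge, flap_face, flap_hinge, glue_mid, key_mid, round_button_top, sleeve_mid, square_button_top, wax_mid
```

View pics/s2.png

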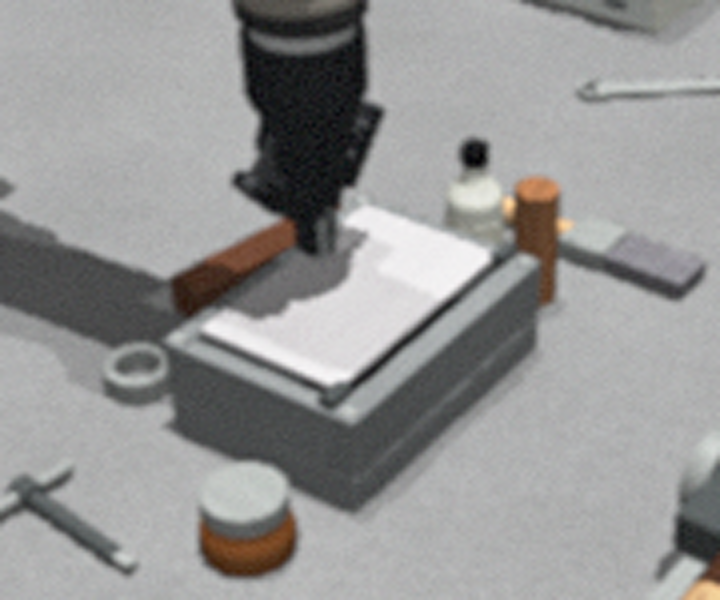

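The tip shows at crop (322,250), about 35 px above where the TCP pose puts it, so either a height or a sideways offset is in play. A top view should tell which.

```bash
python3 - <<'E'
from h import *
t=sensors.get_state()['tcp_pos']
im=viewer.snapshot('top')
for z in(0,60,150): print(z,(proj('top',t+[0,0,z])-[170,130])*4.5)
cv2.imwrite('pics/t2.png',cv2.resize(im[130:260,170:345],None,fx=4.5,fy=4.5,interpolation=cv2.INTER_CUBIC)[:,:,::-1])
# check scene calibration with things on the bench by triangulation
for n in('glue_mid','wax_mid','collar_mid','blank_mid','key_mid','flap_edge','flap_hinge'):
    a=viewer.mark_of('top',n); b=viewer.mark_of('scene',n)
    if a and b:
        p,d=ray('top',a[0]['uv']); q,e=ray('scene',b[0]['uv'])
        s=np.linalg.lstsq(np.c_[d,-e],q-p,rcond=None)[0]; A=p+d*s[0]; B=q+e*s[1]
        print(n,((A+B)/2).round(1),np.linalg.norm(A-B).round(1))
print(viewer.camera_params('scene')['orientation'].tolist(),viewer.camera_params('top')['orientation'].tolist())
E
```

```text
0 [448.5843374  372.33989486]
60 [457.45577343 367.35907374]
150 [474.13682208 357.99358667]
glue_mid [513.9 192.9  60.7] 5.3
wax_mid [ 572.5 -125.1   25.7] 5.5
blank_mid [392.3 104.2  18.6] 4.4
key_mid [ 490.5 -184.3   17.6] 2.5
flap_hinge [591.3  37.8  84. ] 8.8
[0.4175948518611777, 0.1442339863274331, 0.27841846450298463, 0.8528154873775096] [-0.024748681012722856, 0.04283588100309835, 0.711719354253718, -0.7007197377464754]
```

View pics/t2.png

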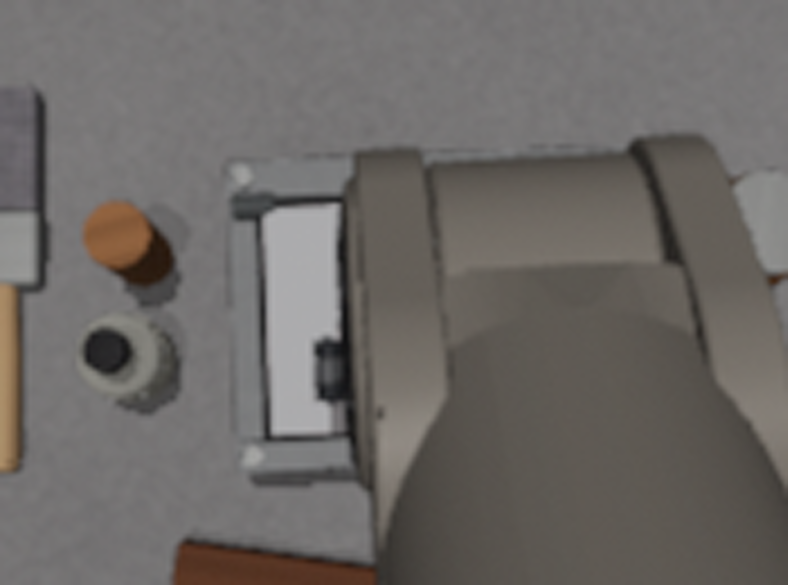

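The gripper is centred as expected in the top view (its knuckle shows at (330,370)), so the tips must simply be higher than nominal. I'll go down, watching the force.

>>> arm_command --pt "0 0 -0.1 0 0 0 1" --pt "0 0 -0.1 0 0 0 1"

```text
clock: 6.3
tcp_pos: [501.6, 35.6, 80.8]
tcp_rot: [-0.014, 1.0, 0.0, 0.0]
wrist_force: [-0.1, -0.2, 0.4]
grip_width: -0.001
grasp_force: 0.0
```

>>> arm_command --pt "0 0 -0.1 0 0 0 1" --pt "0 0 -0.1 0 0 0 1"

```text
clock: 6.5
tcp_pos: [501.5, 35.5, 74.6]
tcp_rot: [-0.014, 1.0, -0.0, -0.0]
wrist_force: [0.3, -0.4, -0.1]
grip_width: -0.001
grasp_force: 0.0
```

```bash
python3 - <<'E'
from h import *
im=viewer.snapshot('scene')[130:220,180:285]
im=cv2.resize(im,None,fx=6.5,fy=6.5,interpolation=cv2.INTER_CUBIC)
im=np.clip(im.astype(float)*1.6,0,255).astype(np.uint8).copy()
t=sensors.get_state()['tcp_pos']
for P in(t,t+[0,0,-14],t+[0,0,60]):
    u=((proj('scene',P)-[180,130])*6.5).astype(int); cv2.circle(im,tuple(int(x) for x in u),4,(255,0,0),-1); print(u)
cv2.imwrite('pics/s3.png',im[:,:,::-1])
E
```

```text
[321 368]
[323 395]
[313 246]
```

View pics/s3.png

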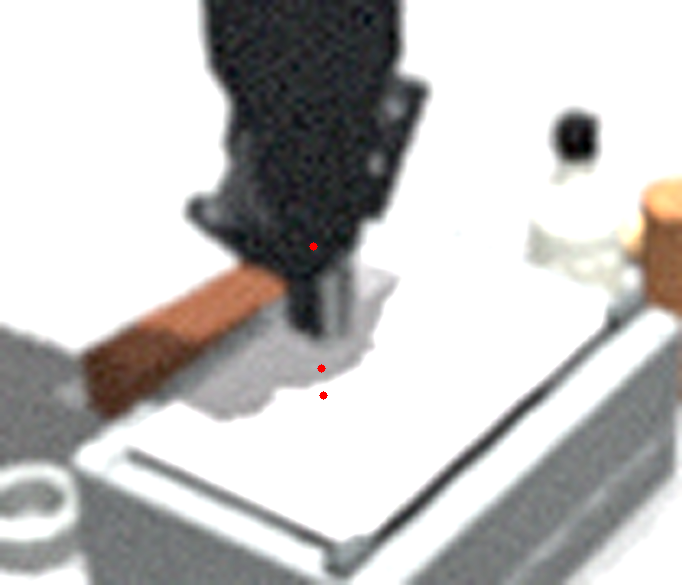

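The tip shows at (328,340), against a nominal (323,395), with its shadow close by. The tips are therefore about 27 mm higher than TCP-14, and contact is due at TCP z of about 73.

>>> arm_command --pt "0 0 -0.05 0 0 0 1" --pt "0 0 -0.05 0 0 0 1"

```text
clock: 6.75
tcp_pos: [501.6, 35.5, 71.9]
tcp_rot: [-0.014, 1.0, 0.0, 0.0]
wrist_force: [0.5, -0.3, 0.5]
grip_width: 0.001
grasp_force: 0.0
```

>>> arm_command --pt "0 0 -0.05 0 0 0 1" --pt "0 0 -0.05 0 0 0 1"

```text
clock: 6.95
tcp_pos: [501.6, 35.5, 69.1]
tcp_rot: [-0.014, 1.0, 0.0, 0.0]
wrist_force: [-1.0, -0.1, 2.8]
grip_width: -0.001
grasp_force: 1.2
```

>>> arm_command --pt "0 0 -0.05 0 0 0 1" --pt "0 0 -0.05 0 0 0 1" --pt "0 0 -0.05 0 0 0 1"

```text
clock: 7.25
tcp_pos: [501.6, 35.5, 64.5]
tcp_rot: [-0.014, 1.0, 0.0, -0.0]
wrist_force: [-2.7, 0.5, 10.3]
grip_width: -0.004
grasp_force: 5.4
```

The press reached the inner stop (10 N). I'll withdraw up and forwards.

>>> arm_command --pt "-0.3 0 1 0 0 0 1" --pt "-1 0 1 0 0 0 1" --pt "-1 0 1 0 0 0 1" --pt "-0.6 0 1 0 0 0 1" --pt "0 0 1 0 0 0 1" --pt "0 0 0 0 0 0 1" --pt "0 0 0 0 0 0 1"

```text
clock: 7.95
tcp_pos: [415.0, 35.8, 214.9]
tcp_rot: [-0.015, 1.0, 0.0, 0.001]
wrist_force: [-0.2, 0.2, 0.2]
grip_width: 0.002
grasp_force: 0.0
```

```bash
python3 - <<'E'
from h import *
np.set_printoptions(precision=1,suppress=True)
im=viewer.snapshot('scene'); im2=viewer.snapshot('top')
Z=dict(round_button_top=62,square_button_top=62,flap_hinge=83,flap_edge=190,control_box=0)
for c in('scene','top'):
    for n,z in Z.items(): print(c,n,[(np.array(k['uv']),round(k['p'],2),at_z(c,k['uv'],z)) for k in viewer.mark_of(c,n)[:2]])
cv2.imwrite('pics/m4.png',np.hstack([cv2.resize(i,None,fx=3.2,fy=3.2,interpolation=cv2.INTER_CUBIC) for i in(im[110:250,170:295],im2[130:270,200:325])])[:,:,::-1])
print(sensors.get_state()['tcp_pos'],sensors.get_state()['wrist_force'])
E
```

```text
scene round_button_top []
scene square_button_top [(array([217.5, 200. ]), 0.5, array([501.3, -14.4,  62. ]))]
scene flap_hinge [(array([254.9, 195.9]), 0.96, array([585.6,  34.2,  83. ]))]
scene flap_edge [(array([246.1, 155.3]), 0.76, array([555.9,  41.2, 190. ]))]
scene control_box [(array([240.3, 209. ]), 0.82, array([524. ,  48.3,   0. ])), (array([257.4, 197. ]), 0.3, array([530.7, 117.8,   0. ]))]
top round_button_top [(array([249.5, 214.2]), 0.57, array([499.8,  78.2,  62. ]))]
top square_button_top [(array([293.1, 207.6]), 0.59, array([512.8, -17.9,  62. ])), (array([274. , 175.1]), 0.5, array([585.5,  22.6,  62. ]))]
top flap_hinge [(array([269.8, 173.7]), 0.88, array([585.6,  33.3,  83. ]))]
top flap_edge [(array([271.6, 177. ]), 0.64, array([563.6,  37.3, 190. ])), (array([195.9, 209.2]), 0.44, array([506.4, 176.3, 190. ]))]
top control_box [(array([266.1, 201.9]), 0.74, array([530.3,  37.9,   0. ])), (array([272.9, 174.8]), 0.19, array([595.2,  20.3,   0. ]))]
[414.6  35.5 214.4] [-0.3 -0.3  0.3]
```

View pics/m4.png

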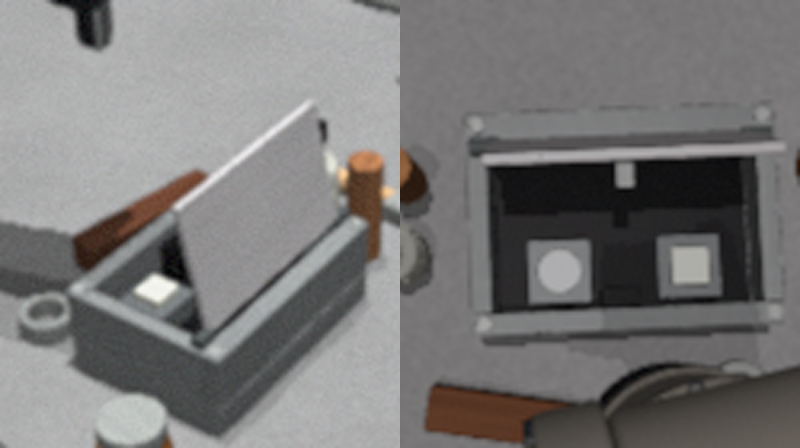

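Flap open. The round button is the left one, at (558,271) in the right half, and the square one is at (690,265). The networks agree. I'll check the tip's lateral position against its pixel before the press.

```bash
python3 - <<'E'
from h import *
np.set_printoptions(precision=1,suppress=True)
print('tip now',at_z('scene',[199.7,124],214.4+17), 'press', at_z('scene',[230.5,182.3],74.6+17))
print('round',at_z('top',[249.4,214.7],62),'sq',at_z('top',[290.6,212.8],62))
m=viewer.masks_of('top','round_button_top'); print([(k['p'],k['uv'],at_z('top',k['uv'],62),k['region'].sum()) for k in m[:2]])
E
```

```text
tip now [412.9  37.8 231.4] press [506.7  34.4  91.6]
round [498.7  78.4  62. ] sq [501.4 -12.1  62. ]
[(0.54, [253.0, 213.5], array([501.2,  70.5,  62. ]), np.int64(142))]
```

>>> arm_command --pt "0.93 0.47 0 0 0 0 1" --pt "0.93 0.47 0 0 0 0 1" --pt "0.93 0.47 -0.5 0 0 0 1" --pt "0 0 -0.9 0 0 0 1" --pt "0 0 -0.9 0 0 0 1" --pt "0 0 -0.9 0 0 0 1" --pt "0 0 -0.9 0 0 0 1" --pt "0 0 -0.9 0 0 0 1"

```text
clock: 9.4
tcp_pos: [498.4, 77.9, 63.5]
tcp_rot: [-0.014, 1.0, 0.0, 0.0]
wrist_force: [0.3, 0.4, 0.3]
grip_width: -0.002
grasp_force: 0.0
```

>>> arm_command --pt "0 0 -0.2 0 0 0 1" --pt "0 0 0 0 0 0 1"

```text
clock: 9.6
tcp_pos: [497.8, 77.7, 58.0]
tcp_rot: [-0.014, 1.0, -0.0, -0.001]
wrist_force: [0.6, -0.0, 0.1]
grip_width: 0.001
grasp_force: 0.0
```

>>> arm_command --pt "0 0 -0.2 0 0 0 1" --pt "0 0 -0.15 0 0 0 1" --pt "0 0 -0.1 0 0 0 1"

```text
clock: 9.9
tcp_pos: [498.8, 78.0, 45.4]
tcp_rot: [-0.014, 1.0, 0.0, 0.001]
wrist_force: [0.2, 0.1, -0.1]
grip_width: -0.003
grasp_force: 0.0
```

>>> arm_command --pt "0 0 -0.07 0 0 0 1" --pt "0 0 -0.05 0 0 0 1"

```text
clock: 10.1
tcp_pos: [498.7, 78.0, 41.7]
tcp_rot: [-0.014, 1.0, 0.0, 0.0]
wrist_force: [-0.4, 1.1, 3.4]
grip_width: -0.001
grasp_force: 1.6
```

>>> arm_command --pt "0 0 -0.06 0 0 0 1" --pt "0 0 -0.06 0 0 0 1" --pt "0 0 -0.04 0 0 0 1"

```text
clock: 10.4
tcp_pos: [498.8, 78.0, 38.4]
tcp_rot: [-0.014, 1.0, 0.001, 0.0]
wrist_force: [-8.7, -0.4, 38.4]
grip_width: -0.006
grasp_force: 18.9
```

>>> arm_command --pt "0 0 0.02 0 0 0 1" --pt "0 0 0 0 0 0 1" --pt "0 0 0.9 0 0 0 1" --pt "0 0 0.95 0 0 0 1" --pt "0 0 0.95 0 0 0 1" --pt "0 0 0.95 0 0 0 1" --pt "0 0 0.95 0 0 0 1" --pt "0 -0.2 0.95 0 0 0 1"

```text
clock: 11.2
tcp_pos: [497.8, 72.4, 207.6]
tcp_rot: [-0.015, 1.0, 0.0, -0.0]
wrist_force: [1.0, 0.1, 0.6]
grip_width: 0.0
grasp_force: 0.0
```

>>> arm_command --pt "0 -0.5 0.75 0 0 0 1" --pt "0.6 -0.7 0 0 0 0 1" --pt "1 0 0 0 0 0 1" --pt "1 0 0 0 0 0 1" --pt "0.9 0 0 0 0 0 1" --pt "0 0 0 0 0 0 1"

```text
clock: 11.8
tcp_pos: [605.6, 35.8, 228.4]
tcp_rot: [-0.014, 1.0, -0.0, 0.0]
wrist_force: [-0.6, 0.3, -0.3]
grip_width: -0.004
grasp_force: 0.0
```

>>> arm_command --pt "0 0 -0.87 0 0 0 1" --pt "0 0 -0.87 0 0 0 1" --pt "0 0 -0.87 0 0 0 1" --pt "0 0 0 0 0 0 1" --pt "-0.3 0 0 0 0 0 1" --pt "-0.3 0 0 0 0 0 1" --pt "0 0 0 0 0 0 1"

```text
clock: 12.5
tcp_pos: [584.4, 35.8, 152.3]
tcp_rot: [-0.014, 1.0, 0.0, 0.001]
wrist_force: [-0.6, 0.6, 0.7]
grip_width: 0.001
grasp_force: 0.0
```

>>> arm_command --pt "-0.1 0 -0.08 0 0 0 1" --pt "-0.34 0 -0.11 0 0 0 1" --pt "-0.34 0 -0.11 0 0 0 1"

```text
clock: 12.8
tcp_pos: [561.5, 35.8, 142.0]
tcp_rot: [-0.014, 1.0, -0.0, 0.0]
wrist_force: [1.3, -0.8, -0.5]
grip_width: -0.001
grasp_force: 0.5
```

>>> arm_command --pt "-0.3 0 -0.18 0 0 0 1" --pt "-0.3 0 -0.19 0 0 0 1" --pt "-0.25 0 -0.25 0 0 0 1" --pt "-0.24 0 -0.26 0 0 0 1"

```text
clock: 13.2
tcp_pos: [528.5, 35.7, 114.9]
tcp_rot: [-0.014, 1.0, -0.0, -0.0]
wrist_force: [1.1, 0.6, 0.5]
grip_width: -0.005
grasp_force: 0.7
```

>>> arm_command --pt "-0.18 0 -0.3 0 0 0 1" --pt "-0.17 0 -0.31 0 0 0 1" --pt "-0.1 0 -0.34 0 0 0 1" --pt "-0.09 0 -0.34 0 0 0 1"

```text
clock: 13.6
tcp_pos: [513.3, 35.7, 76.7]
tcp_rot: [-0.014, 1.0, 0.0, 0.0]
wrist_force: [-8.5, -3.5, 55.2]
grip_width: 0.0
grasp_force: 28.3
```

>>> arm_command --pt "-0.03 0 -0.15 0 0 0 1" --pt "0 0 -0.1 0 0 0 1" --pt "0 0 0 0 0 0 1"

```text
clock: 13.9
tcp_pos: [512.8, 35.8, 69.0]
tcp_rot: [-0.014, 1.0, 0.0, 0.001]
wrist_force: [2.2, -1.4, 2.5]
grip_width: -0.001
grasp_force: 1.1
```

>>> arm_command --pt "0 0 -0.07 0 0 0 1" --pt "0 0 -0.05 0 0 0 1" --pt "0 0 -0.04 0 0 0 1" --pt "0 0 0 0 0 0 1"

```text
clock: 14.3
tcp_pos: [512.7, 35.9, 65.2]
tcp_rot: [-0.014, 1.0, 0.0, 0.0]
wrist_force: [-2.1, -0.8, 11.7]
grip_width: -0.0
grasp_force: 6.0
```

>>> arm_command --pt "0 0 0.3 0 0 0 1" --pt "0 0 1 0 0 0 1" --pt "-0.5 0 1 0 0 0 1" --pt "-0.8 0 1 0 0 0 1" --pt "-0.8 0 1 0 0 0 1" --pt "0 0 0.5 0 0 0 1" --pt "0 0 0 0 0 0 1" --pt "0 0 0 0 0 0 1"

```text
clock: 15.1
tcp_pos: [448.6, 36.0, 208.0]
tcp_rot: [-0.015, 1.0, 0.0, -0.0]
wrist_force: [-0.1, 0.4, 0.3]
grip_width: 0.003
grasp_force: 0.0
```

```bash
python3 - <<'E'
from h import *
im=viewer.snapshot('scene'); im2=viewer.snapshot('top')
cv2.imwrite('pics/m5.png',np.hstack([cv2.resize(i,None,fx=3.2,fy=3.2,interpolation=cv2.INTER_CUBIC) for i in(im[110:270,150:275],im2[140:300,200:325])])[:,:,::-1])
print(sensors.get_state()['tcp_pos'],sensors.get_state()['wrist_force'])
E
```

```text
[448.39688712  35.75959309 207.31404011] [-0.21405504  0.55117164  0.04323829]
```

View pics/m5.png

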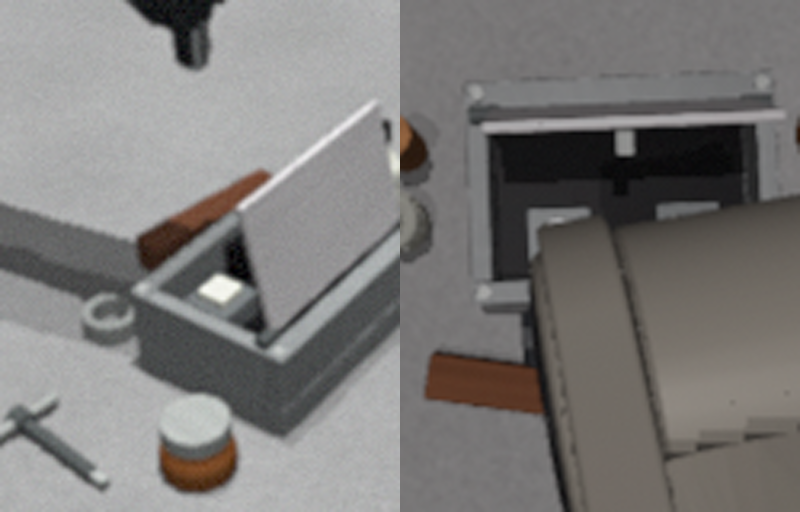

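The flap is open again. The fast sweep seems to have flung it home and latched it (55 N bounce), and my second press then released it. I'll repeat the closing slowly, with a single press.

>>> arm_command --pt "0 0 0.8 0 0 0 1" --pt "0.9 0 0 0 0 0 1" --pt "0.9 0 0 0 0 0 1" --pt "0.9 0 0 0 0 0 1" --pt "0.9 0 0 0 0 0 1" --pt "0.9 0 0 0 0 0 1" --pt "0.75 0 0 0 0 0 1" --pt "0 0 0 0 0 0 1"

```text
clock: 16.0
tcp_pos: [608.3, 35.7, 230.2]
tcp_rot: [-0.014, 1.0, -0.001, -0.001]
wrist_force: [0.1, -0.3, 1.2]
grip_width: 0.0
grasp_force: 0.0
```

>>> arm_command --pt "0 0 -0.87 0 0 0 1" --pt "0 0 -0.87 0 0 0 1" --pt "0 0 -0.87 0 0 0 1" --pt "0 0 0 0 0 0 1" --pt "-0.3 0 0 0 0 0 1" --pt "-0.3 0 0 0 0 0 1" --pt "0 0 0 0 0 0 1"

```text
clock: 16.7
tcp_pos: [587.7, 35.7, 155.5]
tcp_rot: [-0.014, 1.0, 0.0, 0.0]
wrist_force: [-0.4, 0.1, -0.2]
grip_width: -0.001
grasp_force: 0.0
```

Now a slower sweep, about 9 mm per row at first and slower near the end.

>>> arm_command --pt "-0.18 0 -0.19 0 0 0 1" --pt "-0.23 0 -0.07 0 0 0 1" --pt "-0.23 0 -0.07 0 0 0 1" --pt "-0.23 0 -0.07 0 0 0 1" --pt "-0.2 0 -0.12 0 0 0 1" --pt "-0.2 0 -0.12 0 0 0 1" --pt "-0.2 0 -0.13 0 0 0 1"

```text
clock: 17.4
tcp_pos: [544.1, 35.7, 130.9]
tcp_rot: [-0.014, 1.0, -0.0, 0.0]
wrist_force: [0.6, -0.3, 0.1]
grip_width: 0.001
grasp_force: 0.5
```

>>> arm_command --pt "-0.16 0 -0.17 0 0 0 1" --pt "-0.16 0 -0.17 0 0 0 1" --pt "-0.16 0 -0.17 0 0 0 1" --pt "-0.09 0 -0.15 0 0 0 1" --pt "-0.09 0 -0.15 0 0 0 1" --pt "-0.09 0 -0.15 0 0 0 1" --pt "-0.08 0 -0.16 0 0 0 1"

```text
clock: 18.1
tcp_pos: [519.5, 35.7, 97.2]
tcp_rot: [-0.014, 1.0, -0.0, 0.0]
wrist_force: [0.9, -1.4, 2.0]
grip_width: 0.002
grasp_force: 0.8
```

>>> arm_command --pt "-0.04 0 -0.12 0 0 0 1" --pt "-0.04 0 -0.12 0 0 0 1" --pt "-0.04 0 -0.12 0 0 0 1" --pt "-0.03 0 -0.1 0 0 0 1" --pt "-0.02 0 -0.08 0 0 0 1"

```text
clock: 18.6
tcp_pos: [514.7, 35.6, 81.2]
tcp_rot: [-0.014, 1.0, -0.0, 0.0]
wrist_force: [0.0, -1.3, 2.1]
grip_width: 0.001
grasp_force: 1.6
```

>>> arm_command --pt "-0.02 0 -0.08 0 0 0 1" --pt "-0.02 0 -0.08 0 0 0 1" --pt "0 0 -0.08 0 0 0 1"

```text
clock: 18.9
tcp_pos: [513.7, 35.6, 74.4]
tcp_rot: [-0.014, 1.0, -0.0, 0.0]
wrist_force: [-0.7, -2.4, 9.0]
grip_width: -0.001
grasp_force: 4.6
```

>>> arm_command --pt "0 0 -0.06 0 0 0 1" --pt "0 0 -0.06 0 0 0 1" --pt "0 0 -0.06 0 0 0 1"

```text
clock: 19.2
tcp_pos: [513.1, 35.9, 68.5]
tcp_rot: [-0.014, 1.0, 0.0, -0.0]
wrist_force: [0.6, -1.6, 2.6]
grip_width: -0.005
grasp_force: 1.4
```

Force rose to 9 N at z 74 and dropped to 2.6 N at 68.5, so it may have clicked through already. I'll lift slightly to see whether the flap follows.

>>> arm_command --pt "0 0 0.1 0 0 0 1" --pt "0 0 0.1 0 0 0 1" --pt "0 0 0 0 0 0 1" --pt "0 0 0 0 0 0 1"

```text
clock: 19.6
tcp_pos: [513.2, 36.1, 74.8]
tcp_rot: [-0.015, 1.0, 0.0, -0.0]
wrist_force: [-0.8, 0.1, -0.1]
grip_width: 0.001
grasp_force: 0.0
```

>>> arm_command --pt "0 0 0.2 0 0 0 1" --pt "-0.2 0 0.7 0 0 0 1" --pt "-0.8 0 1 0 0 0 1" --pt "-0.8 0 1 0 0 0 1" --pt "-0.8 0 1 0 0 0 1" --pt "0 0 0.5 0 0 0 1" --pt "0 0 0 0 0 0 1" --pt "0 0 0 0 0 0 1"

```text
clock: 20.4
tcp_pos: [435.4, 36.0, 206.8]
tcp_rot: [-0.014, 1.0, 0.0, 0.0]
wrist_force: [-0.1, 0.1, 0.0]
grip_width: -0.003
grasp_force: 0.0
```

```bash
python3 - <<'E'
from h import *
im=viewer.snapshot('scene'); im2=viewer.snapshot('top')
cv2.imwrite('pics/m6.png',np.hstack([cv2.resize(i,None,fx=3.2,fy=3.2,interpolation=cv2.INTER_CUBIC) for i in(im[110:270,150:275],im2[140:300,200:325])])[:,:,::-1])
print([(k['uv'],k['p']) for k in viewer.mark_of('scene','flap_edge')[:1]],sensors.get_state()['wrist_force'])
E
```

```text
[([220.4, 179.2], 0.78)] [ 0.43859622 -0.51136925  0.57737938]
```

View pics/m6.png

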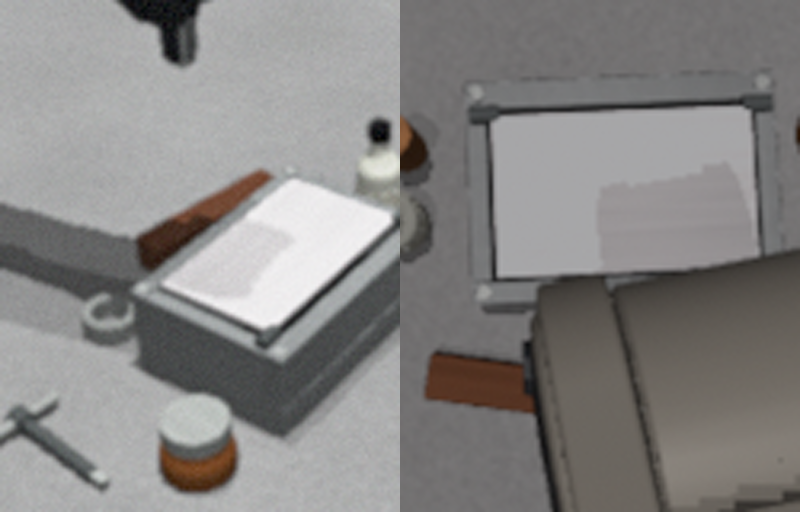

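The flap is shut and stays shut: its edge is at scene pixel (220,179), as at the start. The bench items I can see have not moved, and the robot touches nothing.

```bash
python3 -c "
from h import *
print(sign_off())"
```

```text
the job is handed in; nothing more can be done
None
```

I opened the flap, pressed the round button fully in without touching the square one, and handed the job in with the flap latched shut; the first closing attempt sprang open, so I closed it again more slowly.

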